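Put the microscope eyepieces away in their dishes

ROBOT

A 6-joint arm with a two-finger parallel gripper is mounted at the origin on the work surface. World frame = base frame: x ahead of the robot, y to its left, z up, the work surface at z = 0. Lengths are in m, angles in rad, forces in N, time in s.
With the tool pointing down it reaches from about 0.225 to 0.725 m from the base axis. Payload 3.1 kg.
Tool frame: the origin (TCP) lies on the front face of the gripper's body, between the roots of the fingers; the fingertips stand 73 mm ahead of it and the grasp point (between the pads) lies 54 mm ahead of it; z points along the fingers, y is the direction in which the jaws open and shut (so a half turn about z gives the same grasp; the last joint's range is limited). The gripper opens to 85 mm and grips with 20 to 120 N. Pads are 22 mm wide; open, the fingers measure 114 mm over their backs; the gripper's body (76 mm by 85 mm) begins 54 mm behind the grasp point. The pads swing forward as they close: fully open they stand 13 mm farther back than shut.
Start: joints at [1.195, 0.048, 0.099, 1.622, 0, 1.443], TCP at [0.129, 0.509, 0.304] pointing down, gripper open.
Joint ranges: [-2.91, 2.91], [-0.99, 1.94], [-1.21, 1.42], [-2.12, 2.29], [-1.49, 1.47], [-3.14, 3.14]. Speed limits (rad/s): [2.79, 2.79, 3.14, 3.14, 3.14, 3.14].

INTERFACE

Orientations are given as a unit quaternion [x, y, z, w].
In Python, from workcell import ctrl gives the robot as it stands.
- The arm moves only by the shell command python3 -m pendant 'ROWS'. ROWS is JSON, a list of rows, each a list of 7 numbers: the shift along the tool's x, y, z in m, then the turn, a rotation vector about the tool's x, y, z in rad, then the closure in counts, from 0 (fully open) to 255 (shut). A call has 1 to 20 rows; each row shifts and turns the commanded pose from where the row before left it, along the tool's axes as they then stand; what a row does not reach is not made up. A row lasts 1/8 s, in which the tool goes at most 62.5 mm and 10.7 degrees, less where a joint would pass 70% of its speed; a pose out of reach is approached as far as the arm can. A call is refused whole if a number of a shift passes 0.0625 or a number of a turn 0.188, either way. A call with a gripper value outside its range is refused whole. The fingers move at their own pace and stop on an object; the grip force is fixed at half the most. Time passes only in rows, so rows that do not move let the fingers close. It gives the time, the measured TCP pose, the force and the opening at its end, in the units of the state.
- ctrl.sense(): the state, without advancing time (a new reading comes with each control period).
- ctrl.capture(name): name is "scene" or "top"; returns a dict with "img" (400x640x3 uint8, red, green, blue), "camera_matrix" (3x3 intrinsics, pixels), "R" (3x3) and "t" (3): a world point X has camera coordinates R X + t. Camera axes: x right, y down, z forward; pixel columns grow to the right and rows downward; lengths in m; the calibration is good to about 2 mm. A picture is of the moment at which its call begins. There is no depth.
- ctrl.hand_in(): hands the job in, once; it reports no verdict.
The state is a dict: "time": time; "joint_pos": joint angles; "qd": joint speeds; "effort": joint torques, N m; "tcp_pos": TCP position; "tcp_rot": TCP orientation; "force": force on the tool from outside, world axes, zero at the start; "torque": the same for the moment, N m; "finger_gap": opening from 0.0 (shut) to 1.0 (fully open).
Only numpy, scipy, OpenCV 4.12 (cv2) and the standard library are available. Lean on these libraries where they do the work, as an engineer would, in place of code of your own. Each camera call takes 0.05 s, during which the arm holds its last target.

TASK

Put the four black eyepieces away: stand each one upright on the floor of the round dish that matches it in size rank, the smallest eyepiece in the smallest dish, the next in the next, and so on to the largest. Set them down without dropping them or tipping them over, and leave the two tapered steel objectives standing where they are.

Things in the scene. Friction and masses are not known exactly. Their poses are not given: they have to be found in the camera images.
- eyepiece_small_mid (a point): the smallest eyepiece: loose, standing upright on the mat; a straight black round body 26 mm in diameter on a short steel barrel (20 mm in diameter, the lowest 14 mm), 50 mm tall in all, flat top with a round glass lens, about 40 g; this point is on its axis half-way up (25 mm above its foot), z up. It can be gripped anywhere on the black body.
- dish_small: the smallest dish, for the smallest eyepiece: round shallow aluminium dish with a pale plastic-lined floor, fixed to the bench; 40 mm inside, 48 mm outside diameter, rim 12 mm above the mat, floor 4 mm thick (so 8 mm deep); origin at the centre of its underside, z up.
- eyepiece_medium_mid (a point): the second smallest eyepiece: loose, standing upright on the mat; a straight black round body 37 mm in diameter on a short steel barrel (31 mm in diameter, the lowest 14 mm), 56 mm tall in all, flat top with a round glass lens, about 80 g; this point is on its axis half-way up (28 mm above its foot), z up. It can be gripped anywhere on the black body.
- dish_medium: the second smallest dish, for the second smallest eyepiece: round shallow aluminium dish with a pale plastic-lined floor, fixed to the bench; 51 mm inside, 59 mm outside diameter, rim 12 mm above the mat, floor 4 mm thick (so 8 mm deep); origin at the centre of its underside, z up.
- eyepiece_large_mid (a point): the second largest eyepiece: loose, standing upright on the mat; a straight black round body 48 mm in diameter on a short steel barrel (42 mm in diameter, the lowest 14 mm), 63 mm tall in all, flat top with a round glass lens, about 130 g; this point is on its axis half-way up (31.5 mm above its foot), z up. It can be gripped anywhere on the black body.
- dish_large: the second largest dish, for the second largest eyepiece: round shallow aluminium dish with a pale plastic-lined floor, fixed to the bench; 62 mm inside, 70 mm outside diameter, rim 12 mm above the mat, floor 4 mm thick (so 8 mm deep); origin at the centre of its underside, z up.
- eyepiece_extra_mid (a point): the largest eyepiece: loose, standing upright on the mat; a straight black round body 59 mm in diameter on a short steel barrel (53 mm in diameter, the lowest 14 mm), 70 mm tall in all, flat top with a round glass lens, about 200 g; this point is on its axis half-way up (35 mm above its foot), z up. It can be gripped anywhere on the black body.
- dish_extra: the largest dish, for the largest eyepiece: round shallow aluminium dish with a pale plastic-lined floor, fixed to the bench; 73 mm inside, 81 mm outside diameter, rim 12 mm above the mat, floor 4 mm thick (so 8 mm deep); origin at the centre of its underside, z up.
- objective_a_mid (a point): an objective lens, to be left alone: loose, standing on the mat, bright steel with a brass ring, 32 mm in diameter for the lower 20 mm, then tapering to 16 mm at the top, 50 mm tall, 110 g; this point is on its axis half-way up, z up. Two alike. Thin hand tools (under 10 mm high) also lie about on the mat.
- objective_b_mid (a point): an objective lens, to be left alone: loose, standing on the mat, bright steel with a brass ring, 32 mm in diameter for the lower 20 mm, then tapering to 16 mm at the top, 50 mm tall, 110 g; this point is on its axis half-way up, z up. Two alike. Thin hand tools (under 10 mm high) also lie about on the mat.
There are look-alikes about, which are no part of the job. What is shaped like the part that bears eyepiece_large_mid but green or purple is not meant.

How it is judged:
By the outcome, as a careful person would: the job done as asked, in the order asked, and still so for the second after the job is handed in, with the robot touching nothing.
It also fails if it takes over 96 s, if anything falls off the work surface, if the arm or the gripper's body presses on something with over 40 N, if the wrist force passes 120 N, or if a joint passes its speed limit or range.

## Working session

There is one attempt and no reset: what is moved stays moved. The work goes in short steps, Python scripts to look and compute and a shell command to move; the robot and the scene stay as the last step left them, time stands still between calls to the robot, and variables do not carry over. Pictures are saved under pics/ and viewed, and the job is handed in when it is done.

```bash
mkdir -p pics; ls; python3 - <<'E'
from workcell import ctrl
import cv2,pickle
for n in("scene","top"):
    c=ctrl.capture(n); cv2.imwrite(f"pics/{n}0.png",c["img"][:,:,::-1]); pickle.dump(c,open(f"{n}0.pkl","wb"))
    print(n,c["camera_matrix"],c["R"],c["t"])
print(ctrl.sense())
E
```

```text
pics
scene [[381.62902176   0.         318.97988886]
 [  0.         381.62902176 199.76470577]
 [  0.           0.           1.        ]] [[ 0.8818851   0.47143992 -0.00480241]
 [ 0.39268596 -0.74012727 -0.54590233]
 [-0.26091455  0.4795373  -0.83783505]] [-0.44224254 -0.15698044  1.12180287]
top [[377.87227653   0.         314.96826995]
 [  0.         377.87227653 203.01508951]
 [  0.           0.           1.        ]] [[ 0.02791353 -0.99911915  0.03133293]
 [-0.99158062 -0.03164073 -0.12556566]
 [ 0.12644645 -0.02756414 -0.9915904 ]] [-0.02888471  0.52632768  1.07669471]
{'time': 0.1, 'joint_pos': array([ 1.19519239e+00,  4.87182279e-02,  9.76924330e-02,  1.62201003e+00,
       -7.26749608e-06,  1.44302704e+00]), 'qd': array([-5.82853496e-04, -1.08487426e-03,  3.54345226e-03, -4.68064985e-05,
       -6.82055143e-04, -8.50129150e-04]), 'effort': array([ 2.64259492e-03, -3.39852226e+01,  3.20935965e+01,  1.58352521e-02,
       -1.04932089e-04,  5.55090480e-06]), 'tcp_pos': array([0.12862935, 0.50856828, 0.30278132]), 'tcp_rot': array([ 1.23600348e-01,  9.92331447e-01, -1.08537529e-03, -2.75340662e-04]), 'force': array([-0.36270924, -0.04661681, -0.36369794]), 'torque': array([ 0.00833587, -0.01324871, -0.00734916]), 'finger_gap': 1.0030377505398385}
```

View pics/top0.png

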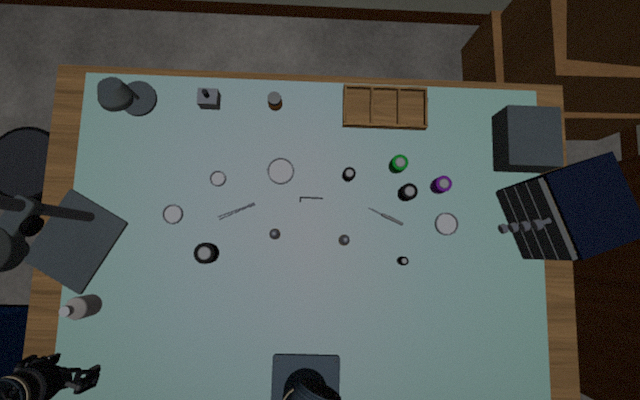

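View pics/scene0.png

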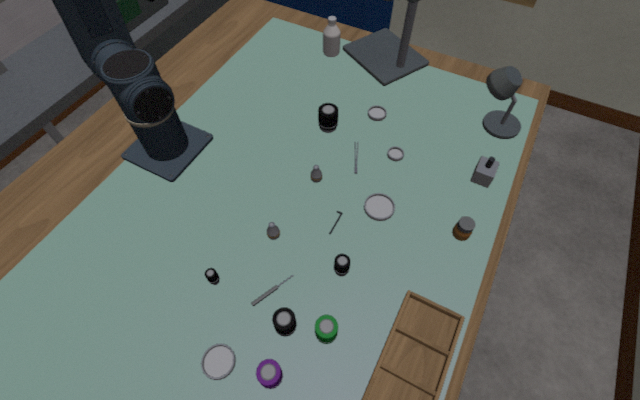

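```bash
python3 - <<'E'
import cv2,numpy as np
im=cv2.imread("pics/top0.png")
def tile(im,pts,out,r=24,s=8):
    ts=[]
    for u,v in pts:
        c=cv2.resize(im[v-r:v+r,u-r:u+r],None,fx=s*0.5,fy=s*0.5,interpolation=cv2.INTER_CUBIC)
        c=np.clip(c.astype(float)*1.6,0,255).astype(np.uint8)
        for k in range(0,2*r,8):
            cv2.line(c,(k*s//2,0),(k*s//2,4),(0,0,255),1);cv2.line(c,(0,k*s//2),(4,k*s//2),(0,0,255),1)
        cv2.putText(c,f"{u},{v}",(5,15),0,.4,(0,0,255),1); ts.append(c)
    n=4
    while len(ts)%n: ts.append(np.zeros_like(ts[0]))
    cv2.imwrite(out,np.vstack([np.hstack(ts[i:i+n]) for i in range(0,len(ts),n)]))
tile(im,[(403,260),(348,173),(408,191),(206,253),(218,178),(173,214),(280,171),(446,224),(275,234),(344,240)],"pics/c1.png")
im=cv2.imread("pics/scene0.png")
tile(im,[(212,276),(342,264),(284,320),(328,116),(396,153),(377,113),(379,207),(219,361),(316,173),(273,230)],"pics/c2.png")
E
```

```text
(no output)
```

View pics/c1.png

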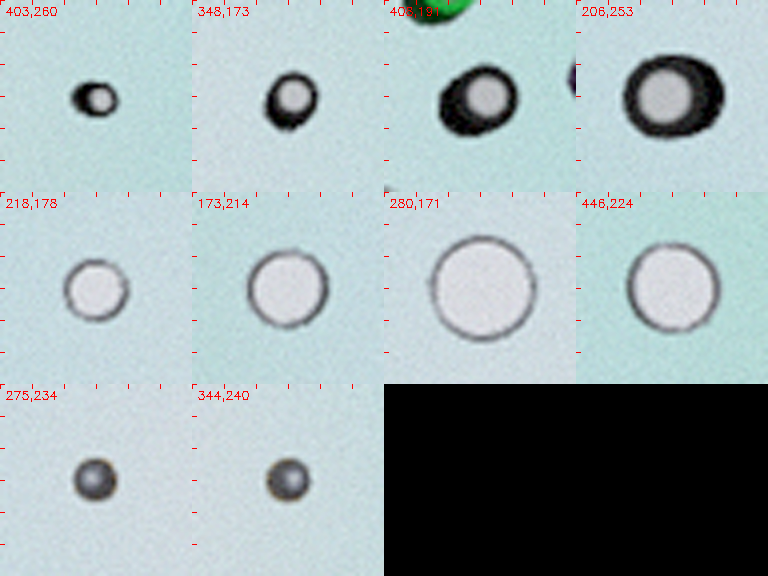

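View pics/c2.png

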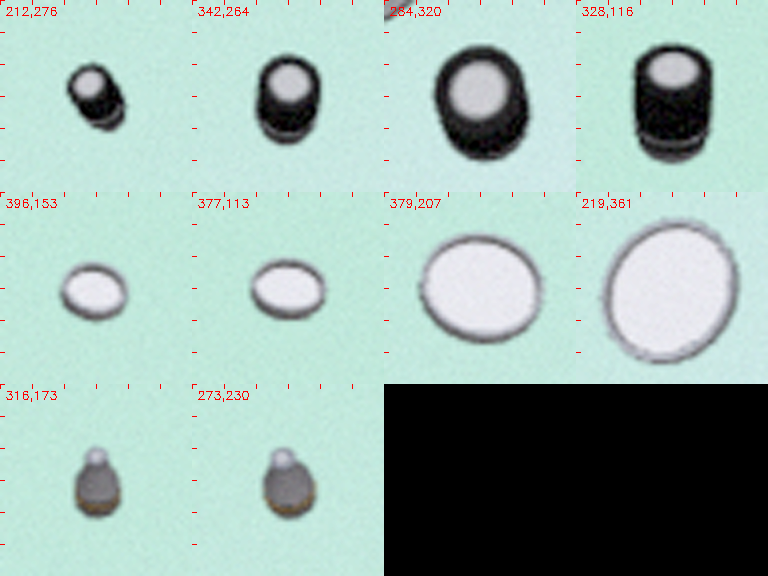

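```bash
cat > h.py <<'E'
import cv2,numpy as np,pickle
def ray(c,u,v,z):
    K,R,t=c["camera_matrix"],c["R"],c["t"]
    d=R.T@np.linalg.solve(K,[u,v,1.]); o=-R.T@t
    return (o+d*(z-o[2])/d[2])[:2]
def proj(c,X):
    p=c["camera_matrix"]@(c["R"]@np.array(X)+c["t"]); return p[:2]/p[2]
def hole(img,u,v,dark,r=24,s=8):
    g=cv2.cvtColor(img,cv2.COLOR_RGB2GRAY)[v-r:v+r,u-r:u+r]
    g=cv2.resize(g,None,fx=s,fy=s,interpolation=cv2.INTER_CUBIC)
    m=(g<dark).astype(np.uint8)
    cs,h=cv2.findContours(m,cv2.RETR_CCOMP,cv2.CHAIN_APPROX_NONE)
    best=None
    for c,hh in zip(cs,h[0]):
        if hh[3]<0: continue
        M=cv2.moments(c); 
        if M["m00"]<100: continue
        x,y=M["m10"]/M["m00"],M["m01"]/M["m00"]
        if best is None or M["m00"]>best[2]: best=(x,y,M["m00"])
    if best is None: return None
    x,y,a=best
    return (x+.5)/s-.5+u-r,(y+.5)/s-.5+v-r,a/s/s
E
python3 - <<'E'
from h import *
T=pickle.load(open("top0.pkl","rb"));S=pickle.load(open("scene0.pkl","rb"))
for n,pt,ps,z in[("small",(403,260),(212,276),.05),("med",(348,173),(342,264),.056),("large",(408,191),(284,320),.063),("extra",(206,253),(328,116),.07),
 ("dS",(218,178),(396,153),.004),("dM",(173,214),(377,113),.004),("dX",(280,171),(379,207),.004),("dL",(446,224),(219,361),.004)]:
  for c,p in((T,pt),(S,ps)):
    # local threshold
    for th in ((55,65,75) if n[0]!='d' else (100,110,120)):
      q=hole(c["img"],*p,th)
      if q: print(n,th,np.round(q,2),np.round(ray(c,q[0],q[1],z),4), "d_mm",round(2*(q[2]/np.pi)**.5*1000*(1/354 if c is T else 0),1))
E
```

```text
small 55 [403.81 260.48  28.41] [ 0.3673 -0.2715] d_mm 17.0
small 65 [403.81 260.48  25.81] [ 0.3673 -0.2715] d_mm 16.2
small 75 [403.82 260.48  23.25] [ 0.3673 -0.2715] d_mm 15.4
small 55 [209.7  272.55  44.76] [ 0.3704 -0.2722] d_mm 0.0
small 65 [209.69 272.57  40.6 ] [ 0.3704 -0.2722] d_mm 0.0
small 75 [209.71 272.54  36.88] [ 0.3704 -0.2722] d_mm 0.0
med 55 [349.04 172.59  56.33] [ 0.6167 -0.1094] d_mm 23.9
med 65 [349.05 172.58  52.32] [ 0.6167 -0.1094] d_mm 23.1
med 75 [349.07 172.57  48.08] [ 0.6168 -0.1095] d_mm 22.1
med 55 [341.93 260.38  83.23] [ 0.6191 -0.1097] d_mm 0.0
med 65 [341.93 260.36  77.92] [ 0.6191 -0.1096] d_mm 0.0
med 75 [341.94 260.33  72.84] [ 0.6191 -0.1095] d_mm 0.0
large 55 [409.32 190.69  88.49] [ 0.5679 -0.2844] d_mm 30.0
large 65 [409.32 190.68  82.44] [ 0.5679 -0.2845] d_mm 28.9
large 75 [409.34 190.67  76.66] [ 0.5679 -0.2845] d_mm 27.9
large 55 [283.24 318.19 179.95] [ 0.5706 -0.2844] d_mm 0.0
large 65 [283.23 318.16 170.4 ] [ 0.5706 -0.2844] d_mm 0.0
large 75 [283.22 318.15 160.89] [ 0.5706 -0.2844] d_mm 0.0
extra 55 [203.75 252.74 150.1 ] [0.3737 0
[... 219 characters left out ...]
 [0.376  0.2901] d_mm 0.0
extra 75 [327.88 109.09  84.  ] [0.3759 0.2902] d_mm 0.0
dS 110 [217.54 178.13 127.64] [0.597  0.2822] d_mm 36.0
dS 120 [217.49 178.14 116.71] [0.597  0.2823] d_mm 34.4
dS 120 [395.12 153.35  97.02] [0.5986 0.283 ] d_mm 0.0
dM 110 [172.36 213.76 216.23] [0.485  0.4089] d_mm 46.9
dM 120 [172.34 213.75 202.54] [0.4851 0.409 ] d_mm 45.4
dM 120 [376.6  112.63 123.4 ] [0.4861 0.4093] d_mm 0.0
dX 120 [280.25 170.71 411.27] [0.6264 0.0944] d_mm 64.6
dX 120 [378.86 206.67 484.48] [0.6289 0.0942] d_mm 0.0
dL 110 [445.96 223.52 304.06] [ 0.4808 -0.4126] d_mm 55.6
dL 120 [446.   223.52 288.52] [ 0.4808 -0.4127] d_mm 54.1
dL 120 [218.22 361.55 716.55] [ 0.4845 -0.4128] d_mm 0.0
```

The possible mix-ups, by pixel in the top view:
- **Black eyepieces:** small (404,260), medium (349,173), large (409,191), extra (204,253).
- **Look-alikes of the large one:** green (399,162) and purple (442,184), both excluded by colour.
- **Objectives:** (275,234) and (344,240), tapered steel, to be left alone.
- **Dishes, by outer diameter:** small (218,178) at 16 px, medium (172,214) at 20 px, large (446,224) at 23 px, extra (280,171) at 26 px.

The close crops confirm these choices. The two cameras agree within 4 mm, so I use their average.

```bash
cat > g.py <<'E'
import sys,numpy as np
from scipy.spatial.transform import Rotation as Ro
from workcell import ctrl
P=dict(small=(.3689,-.2719),med=(.618,-.1095),large=(.5693,-.2844),extra=(.3749,.291),
dS=(.5978,.2827),dM=(.4856,.4092),dX=(.6277,.0943),dL=(.4827,-.4127))
s=ctrl.sense(); R=Ro.from_quat(s["tcp_rot"])
print("t",s["time"],"tcp",np.round(s["tcp_pos"],4),"yaw y-axis",np.round(R.as_matrix()[:,1],3),"z",np.round(R.as_matrix()[:,2],3),"F",np.round(s["force"],1),"gap",round(s["finger_gap"],3))
p=s["tcp_pos"]
for a in sys.argv[1:]:
    n,*z=a.split("@"); z=float(z[0])
    q=np.array([*(P[n] if n in P else map(float,n.split(","))),z])
    print(a,"tool delta",np.round(R.inv().apply(q-p),4)); p=q
E
python3 g.py 0.4,0.1@0.25 small@0.2 small@0.09
```

```text
t 0.1 tcp [0.1286 0.5086 0.3028] yaw y-axis [ 0.245  0.969 -0.002] z [-0.001 -0.002 -1.   ] F [-0.4 -0.  -0.4] gap 1.003
0.4,0.1@0.25 tool delta [-0.3633 -0.3294  0.0534]
small@0.2 tool delta [-0.0611 -0.3681  0.0508]
small@0.09 tool delta [-0.      0.0002  0.11  ]
```

```bash
python3 -m pendant '[[-0.036,-0.033,0.005,0,0,0,0],[-0.036,-0.033,0.005,0,0,0,0],[-0.036,-0.033,0.005,0,0,0,0],[-0.036,-0.033,0.005,0,0,0,0],[-0.036,-0.033,0.005,0,0,0,0],[-0.036,-0.033,0.005,0,0,0,0],[-0.036,-0.033,0.005,0,0,0,0],[-0.036,-0.033,0.005,0,0,0,0],[-0.036,-0.033,0.005,0,0,0,0],[-0.036,-0.033,0.005,0,0,0,0],[-0.006,-0.037,0.005,0,0,0,0],[-0.006,-0.037,0.005,0,0,0,0],[-0.006,-0.037,0.005,0,0,0,0],[-0.006,-0.037,0.005,0,0,0,0],[-0.006,-0.037,0.005,0,0,0,0],[-0.006,-0.037,0.005,0,0,0,0],[-0.006,-0.037,0.005,0,0,0,0],[-0.006,-0.037,0.005,0,0,0,0],[-0.006,-0.037,0.005,0,0,0,0],[0,0,0,0,0,0,0]]'; python3 g.py small@.2 small@.09
```

```text
time: 2.6
tcp_pos: [0.3667, -0.2369, 0.2078]
tcp_rot: [0.125, 0.992, 0.0, -0.001]
force: [0.6, 0.4, 0.1]
finger_gap: 1.0
t 2.6 tcp [ 0.3667 -0.2369  0.2078] yaw y-axis [0.249 0.969 0.001] z [-0.002  0.001 -1.   ] F [0.6 0.4 0.1] gap 1.0
small@.2 tool delta [-0.0109 -0.0334  0.0078]
small@.09 tool delta [-2.0e-04 -1.0e-04  1.1e-01]
```

```bash
python3 -m pendant '[[-0.0055,-0.017,0.004,0,0,0,0],[-0.0055,-0.0165,0.004,0,0,0,0],[0,0,0.025,0,0,0,0],[0,0,0.025,0,0,0,0],[0,0,0.02,0,0,0,0],[0,0,0,0,0,0,0],[0,0,0,0,0,0,0]]'; cat > v.py <<'E'
import sys,cv2,numpy as np,pickle
from workcell import ctrl
from h import *
# v.py name x,y,z r
name=sys.argv[1]; X=[float(a) for a in sys.argv[2].split(",")]; r=int(sys.argv[3])
o=[]
for n in("scene","top"):
    c=ctrl.capture(n); pickle.dump(c,open(f"{name}_{n}.pkl","wb")); u,v=np.round(proj(c,X)).astype(int)
    b=cv2.copyMakeBorder(c["img"][:,:,::-1],r,r,r,r,cv2.BORDER_CONSTANT)
    o.append(cv2.resize(np.clip(b[v:v+2*r,u:u+2*r]*1.6,0,255).astype(np.uint8),(400,400),interpolation=cv2.INTER_CUBIC)); print(n,"centre",u,v)
cv2.imwrite(f"pics/{name}.png",np.hstack(o))
E
python3 v.py a1 .369,-.272,.05 50; python3 g.py small@.09
```

```text
time: 3.48
tcp_pos: [0.3704, -0.2709, 0.1316]
tcp_rot: [0.123, 0.992, -0.0, 0.0]
force: [0.1, -0.5, 0.3]
finger_gap: 0.999
scene centre 209 272
top centre 404 260
t 3.575 tcp [ 0.3707 -0.2712  0.1322] yaw y-axis [ 0.245  0.97  -0.001] z [ 0.002 -0.002 -1.   ] F [1.1 0.  0.3] gap 1.001
small@.09 tool delta [ 0.0016 -0.0011  0.0422]
```

View pics/a1.png

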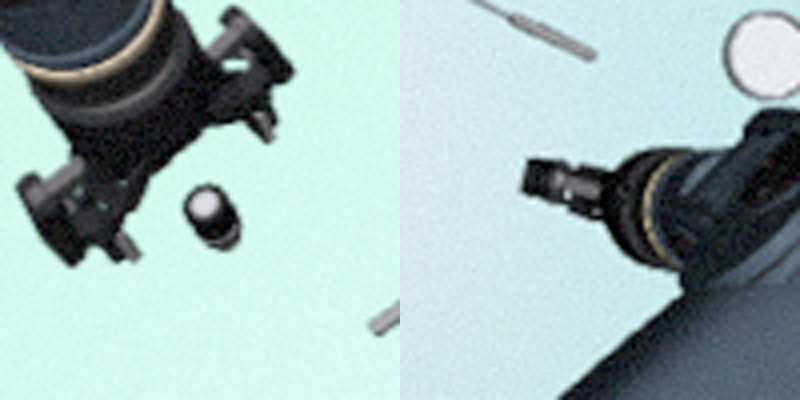

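The small eyepiece at scene (209,272) lies under the open jaws. Now I descend and close.

```bash
python3 -m pendant '[[0.002,-0.001,0.021,0,0,0,0],[0,0,0.021,0,0,0,0],[0,0,0,0,0,0,0],[0,0,0,0,0,0,255],[0,0,0,0,0,0,255],[0,0,0,0,0,0,255],[0,0,0,0,0,0,255],[0,0,0,0,0,0,255],[0,0,0,0,0,0,255],[0,0,0,0,0,0,255],[0,0,0,0,0,0,255],[0,0,0,0,0,0,255]]';python3 g.py; python3 v.py a2 .369,-.272,.05 50;
```

```text
time: 5.08
tcp_pos: [0.3683, -0.2715, 0.0899]
tcp_rot: [0.124, 0.992, -0.001, 0.001]
force: [0.1, -0.1, 5.1]
finger_gap: 0.285
t 5.075 tcp [ 0.3683 -0.2715  0.0899] yaw y-axis [ 0.245  0.969 -0.001] z [ 0.001 -0.001 -1.   ] F [ 0.1 -0.1  5.1] gap 0.285
scene centre 209 272
top centre 404 260
```

View pics/a2.png

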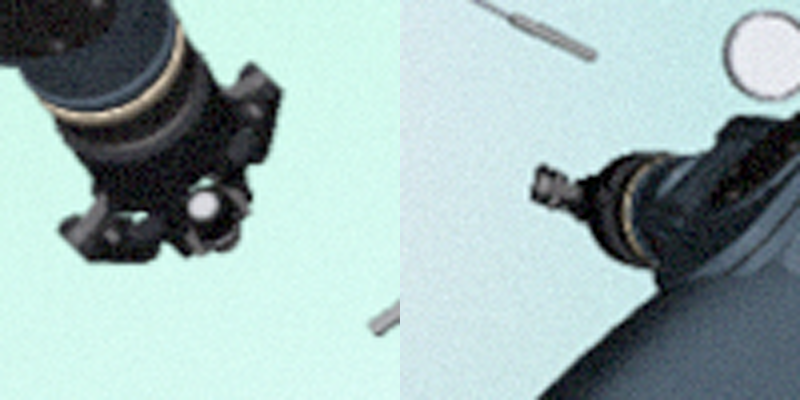

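```bash
python3 g.py .3683,-.2715@.21 .5,0@.21 dS@.21 dS@.12
```

```text
t 5.175 tcp [ 0.3683 -0.2715  0.0899] yaw y-axis [ 0.245  0.969 -0.001] z [ 0.001 -0.001 -1.   ] F [-0.2  0.7  5.7] gap 0.284
.3683,-.2715@.21 tool delta [-2.000e-04 -1.000e-04 -1.201e-01]
.5,0@.21 tool delta [-6.110e-02  2.955e-01 -2.000e-04]
dS@.21 tool delta [-2.550e-02  2.981e-01 -2.000e-04]
dS@.12 tool delta [0.0002 0.0001 0.09  ]
```

```bash
python3 -m pendant '[[0,0,-0.01,0,0,0,255],[0,0,-0.03,0,0,0,255],[0,0,-0.04,0,0,0,255],[0,0,-0.04,0,0,0,255],[-0.003,0.02,0,0,0,0,255],[-0.006,0.04,0,0,0,0,255],[-0.006,0.042,0,0,0,0,255],[-0.006,0.042,0,0,0,0,255],[-0.006,0.042,0,0,0,0,255],[-0.006,0.042,0,0,0,0,255],[-0.006,0.042,0,0,0,0,255],[-0.006,0.042,0,0,0,0,255],[-0.006,0.042,0,0,0,0,255],[-0.006,0.042,0,0,0,0,255],[-0.006,0.042,0,0,0,0,255],[-0.006,0.042,0,0,0,0,255],[-0.006,0.04,0,0,0,0,255],[-0.006,0.04,0,0,0,0,255],[-0.005,0.03,0,0,0,0,255],[0,0,0,0,0,0,255]]'; python3 g.py dS@.21 dS@.12
```

```text
time: 7.68
tcp_pos: [0.5957, 0.2817, 0.2075]
tcp_rot: [0.122, 0.992, -0.0, -0.001]
force: [-0.6, -0.2, -0.1]
finger_gap: 0.288
t 7.675 tcp [0.5957 0.2817 0.2075] yaw y-axis [ 0.243  0.97  -0.001] z [-0.002 -0.    -1.   ] F [-0.6 -0.2 -0.1] gap 0.288
dS@.21 tool delta [-0.0018  0.0015 -0.0025]
dS@.12 tool delta [-0.0002  0.0001  0.09  ]
```

```bash
python3 -m pendant '[[-0.002,0.001,0.03,0,0,0,255],[0,0,0.04,0,0,0,255],[0,0,0.025,0,0,0,255],[0,0,0,0,0,0,255],[0,0,0,0,0,0,255]]'; python3 g.py dS@.0945; python3 v.py a3 .598,.283,.02 50
```

```text
time: 8.3
tcp_pos: [0.5984, 0.28, 0.1152]
tcp_rot: [0.124, 0.992, 0.0, 0.001]
force: [0.2, 0.1, -0.2]
finger_gap: 0.289
t 8.3 tcp [0.5984 0.28   0.1152] yaw y-axis [0.246 0.969 0.   ] z [ 0.001  0.    -1.   ] F [ 0.2  0.1 -0.2] gap 0.289
dS@.0945 tool delta [0.0013 0.0024 0.0207]
scene centre 396 150
top centre 216 177
```

View pics/a3.png

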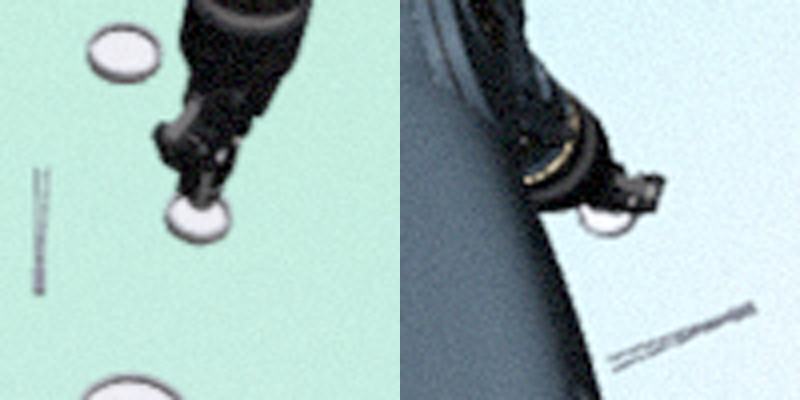

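```bash
python3 -m pendant '[[0.001,0.002,0.008,0,0,0,255],[0,0,0.006,0,0,0,255],[0,0,0.003,0,0,0,255],[0,0,0.002,0,0,0,255],[0,0,0,0,0,0,255],[0,0,0,0,0,0,255]]'; python3 g.py dS@.0945
```

```text
time: 9.15
tcp_pos: [0.5977, 0.2826, 0.0951]
tcp_rot: [0.124, 0.992, 0.0, 0.0]
force: [0.3, 0.4, 0.3]
finger_gap: 0.291
t 9.15 tcp [0.5977 0.2826 0.0951] yaw y-axis [0.245 0.969 0.   ] z [ 0.  0. -1.] F [0.3 0.4 0.3] gap 0.291
dS@.0945 tool delta [-0.0001  0.0001  0.0006]
```

```bash
python3 -m pendant '[[0,0,0.001,0,0,0,255],[0,0,0.0005,0,0,0,255],[0,0,0,0,0,0,255]]'; python3 g.py
```

```text
time: 9.52
tcp_pos: [0.5978, 0.2826, 0.0939]
tcp_rot: [0.124, 0.992, 0.0, 0.0]
force: [-0.5, -0.8, 1.4]
finger_gap: 0.289
t 9.525 tcp [0.5978 0.2826 0.0939] yaw y-axis [0.245 0.969 0.   ] z [ 0.001  0.    -1.   ] F [-0.5 -0.8  1.4] gap 0.289
```

```bash
python3 -m pendant '[[0,0,0.0005,0,0,0,255],[0,0,0,0,0,0,165],[0,0,0,0,0,0,150],[0,0,0,0,0,0,120],[0,0,0,0,0,0,90],[0,0,0,0,0,0,60],[0,0,0,0,0,0,60],[0,0,-0.015,0,0,0,60],[0,0,-0.04,0,0,0,60],[0,0,-0.045,0,0,0,0],[0,0,-0.02,0,0,0,0],[0.02,-0.05,0,0,0,0,0],[0.02,-0.06,0,0,0,0,0],[0,-0.06,0,0,0,0,0],[0,0,0,0,0,0,0]]'; python3 g.py med@.2 med@.09;python3 v.py a4 .598,.283,.02 30
```

```text
time: 11.4
tcp_pos: [0.5166, 0.1251, 0.2142]
tcp_rot: [0.126, 0.992, -0.0, 0.0]
force: [-0.0, 0.8, -0.0]
finger_gap: 1.001
t 11.4 tcp [0.5166 0.1251 0.2142] yaw y-axis [ 0.25   0.968 -0.001] z [ 0.001 -0.001 -1.   ] F [-0.   0.8 -0. ] gap 1.001
med@.2 tool delta [-0.1569 -0.2018  0.0144]
med@.09 tool delta [1.0e-04 1.0e-04 1.1e-01]
scene centre 396 150
top centre 216 177
```

View pics/a4.png

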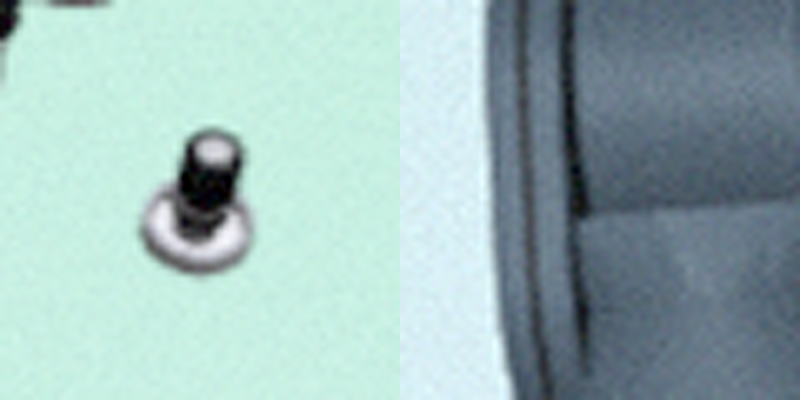

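The small eyepiece is upright in its dish. The medium one is next.

```bash
python3 -m pendant '[[-0.02,-0.025,0.004,0,0,0,0],[-0.03,-0.039,0.005,0,0,0,0],[-0.03,-0.039,0.005,0,0,0,0],[-0.03,-0.039,0,0,0,0,0],[-0.03,-0.039,0,0,0,0,0],[-0.017,-0.021,0,0,0,0,0],[0,0,0.03,0,0,0,0],[0,0,0.03,0,0,0,0],[0,0,0.01,0,0,0,0],[0,0,0,0,0,0,0],[0,0,0,0,0,0,0]]'; python3 g.py med@.09
```

```text
time: 12.88
tcp_pos: [0.6214, -0.1058, 0.1307]
tcp_rot: [0.123, 0.992, -0.0, 0.001]
force: [0.2, 0.4, -0.1]
finger_gap: 0.994
t 12.875 tcp [ 0.6214 -0.1058  0.1307] yaw y-axis [ 0.244  0.97  -0.   ] z [ 0.003 -0.001 -1.   ] F [ 0.2  0.4 -0.1] gap 0.994
med@.09 tool delta [ 0.0025 -0.0044  0.0407]
```

```bash
python3 -m pendant '[[0.0025,-0.0045,0.01,0,0,0,0],[0,0,0.015,0,0,0,0],[0,0,0.0155,0,0,0,0],[0,0,0,0,0,0,0],[0,0,0,0,0,0,255],[0,0,0,0,0,0,255],[0,0,0,0,0,0,255],[0,0,0,0,0,0,255],[0,0,0,0,0,0,255],[0,0,0,0,0,0,255],[0,0,0,0,0,0,255],[0,0,0,0,0,0,255]]'; python3 g.py .6,.1@.21 dM@.21 ; python3 v.py a5 .618,-.11,.04 40
```

```text
time: 14.38
tcp_pos: [0.6174, -0.1101, 0.0895]
tcp_rot: [0.124, 0.992, -0.0, 0.001]
force: [0.3, -0.2, 5.0]
finger_gap: 0.418
t 14.375 tcp [ 0.6174 -0.1101  0.0895] yaw y-axis [0.245 0.969 0.   ] z [ 0.002 -0.    -1.   ] F [ 0.3 -0.2  5. ] gap 0.418
.6,.1@.21 tool delta [ 0.0681  0.1994 -0.1207]
dM@.21 tool delta [ 0.1867  0.2717 -0.0004]
scene centre 341 263
top centre 349 173
```

View pics/a5.png

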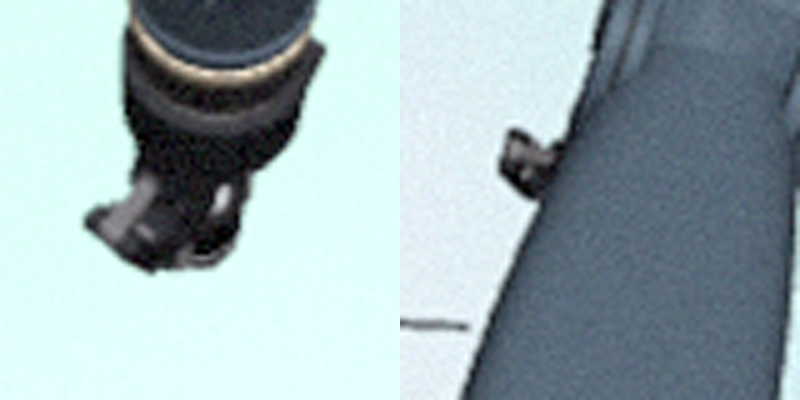

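```bash
python3 -m pendant '[[0,0,-0.01,0,0,0,255],[0,0,-0.03,0,0,0,255],[0,0,-0.04,0,0,0,255],[0,0,-0.04,0,0,0,255],[0.007,0.02,0,0,0,0,255],[0.012,0.035,0,0,0,0,255],[0.012,0.036,0,0,0,0,255],[0.012,0.036,0,0,0,0,255],[0.012,0.036,0,0,0,0,255],[0.013,0.036,0,0,0,0,255],[0.02,0.03,0,0,0,0,255],[0.02,0.03,0,0,0,0,255],[0.02,0.03,0,0,0,0,255],[0.02,0.03,0,0,0,0,255],[0.02,0.03,0,0,0,0,255],[0.02,0.03,0,0,0,0,255],[0.02,0.03,0,0,0,0,255],[0.02,0.03,0,0,0,0,255],[0.02,0.03,0,0,0,0,255],[0,0,0,0,0,0,255]]'; python3 g.py dM@.21 dM@.12
```

```text
time: 16.98
tcp_pos: [0.4883, 0.4078, 0.2057]
tcp_rot: [0.121, 0.993, -0.001, -0.002]
force: [-0.3, -0.4, -0.4]
finger_gap: 0.418
t 16.975 tcp [0.4883 0.4078 0.2057] yaw y-axis [ 0.241  0.971 -0.003] z [-0.004 -0.002 -1.   ] F [-0.3 -0.4 -0.4] gap 0.418
dM@.21 tool delta [ 0.003   0.0007 -0.0043]
dM@.12 tool delta [-0.0003  0.0002  0.09  ]
```

```bash
python3 -m pendant '[[0.003,0.001,0.03,0,0,0,255],[0,0,0.04,0,0,0,255],[0,0,0.022,0,0,0,255],[0,0,0,0,0,0,255],[0,0,0,0,0,0,255],[0,0,0,0,0,0,255]]'; python3 g.py dM@.0945
```

```text
time: 17.73
tcp_pos: [0.4895, 0.4078, 0.1183]
tcp_rot: [0.124, 0.992, 0.001, 0.001]
force: [-0.5, -0.6, -0.1]
finger_gap: 0.423
t 17.725 tcp [0.4895 0.4078 0.1183] yaw y-axis [0.245 0.969 0.002] z [ 0.003  0.002 -1.   ] F [-0.5 -0.6 -0.1] gap 0.423
dM@.0945 tool delta [0.0042 0.0004 0.0238]
```

```bash
python3 -m pendant '[[0.004,0,0.008,0,0,0,255],[0,0,0.008,0,0,0,255],[0,0,0.004,0,0,0,255],[0,0,0.002,0,0,0,255],[0,0,0,0,0,0,255],[0,0,0,0,0,0,255]]'; python3 g.py dM@.0935;python3 v.py a6 .4856,.409,.02 40
```

```text
time: 18.48
tcp_pos: [0.4849, 0.4084, 0.0946]
tcp_rot: [0.124, 0.992, 0.0, 0.0]
force: [-0.3, 0.1, -0.1]
finger_gap: 0.418
t 18.475 tcp [0.4849 0.4084 0.0946] yaw y-axis [0.245 0.969 0.   ] z [ 0.  0. -1.] F [-0.3  0.1 -0.1] gap 0.418
dM@.0935 tool delta [-0.0005  0.001   0.0011]
scene centre 377 109
top centre 170 213
```

View pics/a6.png

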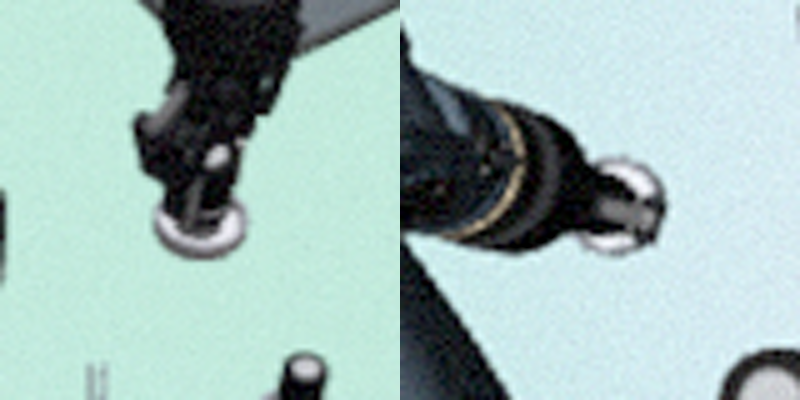

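The medium eyepiece is inside its dish, about 1 mm above the floor.

```bash
python3 -m pendant '[[0,0.001,0.001,0,0,0,255],[0,0,0.0005,0,0,0,255],[0,0,0,0,0,0,255]]'; python3 g.py
```

```text
time: 18.95
tcp_pos: [0.4851, 0.4095, 0.0935]
tcp_rot: [0.124, 0.992, 0.0, 0.0]
force: [-0.2, -0.3, 1.0]
finger_gap: 0.419
t 18.95 tcp [0.4851 0.4095 0.0935] yaw y-axis [0.245 0.969 0.001] z [ 0.001  0.001 -1.   ] F [-0.2 -0.3  1. ] gap 0.419
```

```bash
python3 -m pendant '[[0,0,0.0005,0,0,0,255],[0,0,0,0,0,0,130],[0,0,0,0,0,0,110],[0,0,0,0,0,0,80],[0,0,0,0,0,0,50],[0,0,0,0,0,0,30],[0,0,0,0,0,0,30],[0,0,-0.015,0,0,0,30],[0,0,-0.04,0,0,0,30],[0,0,-0.045,0,0,0,30],[0,0,-0.02,0,0,0,30],[0,-0.04,0,0,0,0,30],[0,-0.05,0,0,0,0,30],[0,-0.05,0,0,0,0,30],[0,-0.05,0,0,0,0,30],[0,-0.05,0,0,0,0,30],[0,0,0,0,0,0,30]]'; python3 g.py .6,0@.21 large@.2;python3 v.py a7 .4856,.409,.02 30
```

```text
time: 21.08
tcp_pos: [0.4255, 0.1743, 0.2136]
tcp_rot: [0.126, 0.992, -0.0, 0.001]
force: [0.5, -0.0, 0.2]
finger_gap: 0.88
t 21.075 tcp [0.4255 0.1743 0.2136] yaw y-axis [0.249 0.968 0.   ] z [ 0.001 -0.    -1.   ] F [ 0.5 -0.   0.2] gap 0.88
.6,0@.21 tool delta [-0.2124 -0.1253  0.0039]
large@.2 tool delta [-0.0412 -0.2831  0.01  ]
scene centre 377 109
top centre 170 213
```

View pics/a7.png

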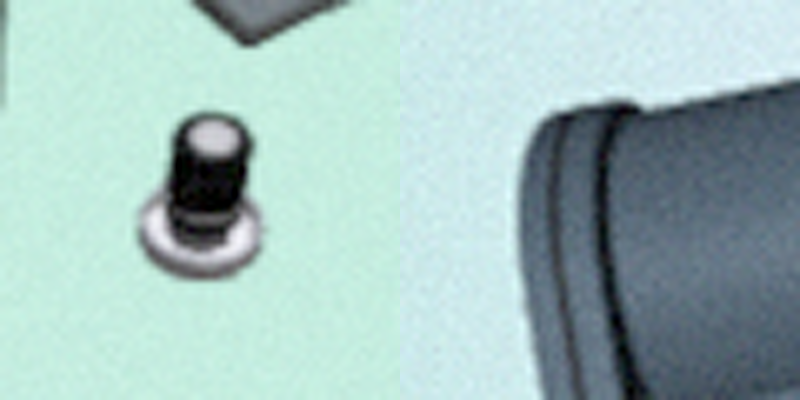

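The medium eyepiece is standing in its dish. Now the large one.

```bash
python3 -m pendant '[[-0.01,-0.017,0.004,0,0,0,30],[-0.021,-0.034,0,0,0,0,30],[-0.021,-0.034,0,0,0,0,30],[-0.021,-0.034,0,0,0,0,30],[-0.021,-0.034,0,0,0,0,30],[-0.021,-0.034,0,0,0,0,30],[-0.021,-0.034,0,0,0,0,30],[-0.021,-0.034,0,0,0,0,30],[-0.021,-0.034,0,0,0,0,30],[-0.021,-0.034,0,0,0,0,30],[-0.021,-0.034,0,0,0,0,30],[-0.021,-0.034,0,0,0,0,30],[-0.013,-0.018,0,0,0,0,30],[0,0,0.03,0,0,0,30],[0,0,0.03,0,0,0,30],[0,0,0,0,0,0,30],[0,0,0,0,0,0,30],[0,0,0,0,0,0,30]]'; python3 g.py large@.09; python3 v.py a8 .57,-.285,.04 50
```

```text
time: 23.42
tcp_pos: [0.5734, -0.2825, 0.1507]
tcp_rot: [0.123, 0.992, -0.001, 0.002]
force: [-0.6, -0.1, 0.4]
finger_gap: 0.885
t 23.425 tcp [ 0.5734 -0.2825  0.1507] yaw y-axis [ 0.245  0.97  -0.001] z [ 0.003 -0.002 -1.   ] F [-0.6 -0.1  0.4] gap 0.885
large@.09 tool delta [ 0.0037 -0.0028  0.0607]
scene centre 284 321
top centre 407 191
```

View pics/a8.png

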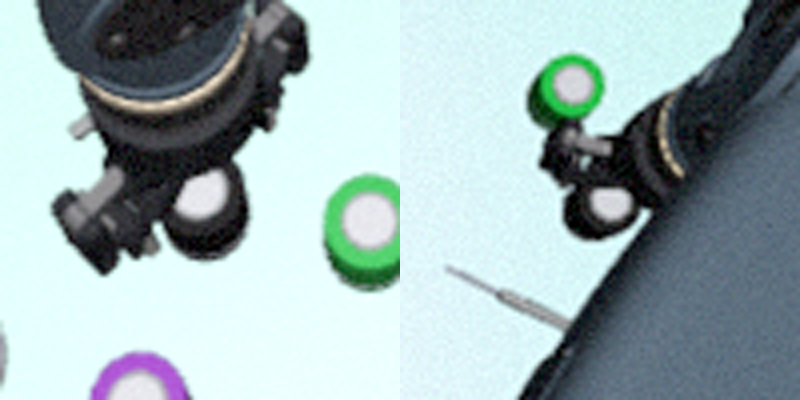

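The black large eyepiece is under the jaws. Green and purple stay clear of the finger line.

```bash
python3 -m pendant '[[0.0035,-0.003,0,0,0,0,30],[0,0,0.01,0,0,0,30],[0,0,0.015,0,0,0,30],[0,0,0.015,0,0,0,30],[0,0,0.012,0,0,0,30],[0,0,0.009,0,0,0,30],[0,0,0,0,0,0,30],[0,0,0,0,0,0,30]]';python3 g.py large@.09; python3 v.py a9 .57,-.285,.04 50
```

```text
time: 24.52
tcp_pos: [0.5682, -0.2844, 0.0879]
tcp_rot: [0.124, 0.992, -0.0, 0.0]
force: [0.5, 0.4, 0.0]
finger_gap: 0.884
t 24.525 tcp [ 0.5682 -0.2844  0.0879] yaw y-axis [ 0.245  0.969 -0.   ] z [ 0.001 -0.    -1.   ] F [0.5 0.4 0. ] gap 0.884
large@.09 tool delta [-0.0011  0.0003 -0.0021]
scene centre 284 321
top centre 407 191
```

View pics/a9.png

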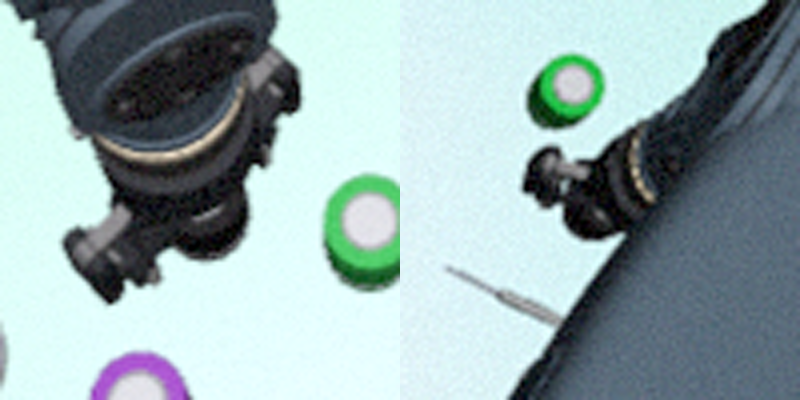

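```bash
python3 -m pendant '[[0,0,-0.002,0,0,0,30],[0,0,0,0,0,0,255],[0,0,0,0,0,0,255],[0,0,0,0,0,0,255],[0,0,0,0,0,0,255],[0,0,0,0,0,0,255],[0,0,0,0,0,0,255],[0,0,0,0,0,0,255]]'; python3 g.py large@.21 dL@.21
```

```text
time: 25.62
tcp_pos: [0.5683, -0.2845, 0.0901]
tcp_rot: [0.124, 0.992, -0.0, 0.001]
force: [1.4, -0.4, 5.2]
finger_gap: 0.551
t 25.625 tcp [ 0.5683 -0.2845  0.0901] yaw y-axis [ 0.245  0.969 -0.   ] z [ 0.001 -0.001 -1.   ] F [ 1.4 -0.4  5.2] gap 0.551
large@.21 tool delta [-0.0011  0.0003 -0.1199]
dL@.21 tool delta [ 0.0525 -0.1456 -0.    ]
```

```bash
python3 -m pendant '[[0,0,-0.01,0,0,0,255],[0,0,-0.03,0,0,0,255],[0,0,-0.04,0,0,0,255],[0,0,-0.04,0,0,0,255],[0.007,-0.02,0,0,0,0,255],[0.011,-0.03,0,0,0,0,255],[0.011,-0.03,0,0,0,0,255],[0.011,-0.03,0,0,0,0,255],[0.007,-0.02,0,0,0,0,255],[0.004,-0.015,0,0,0,0,255],[0,0,0,0,0,0,255],[0,0,0.03,0,0,0,255],[0,0,0.04,0,0,0,255],[0,0,0.02,0,0,0,255],[0,0,0,0,0,0,255],[0,0,0,0,0,0,255],[0,0,0,0,0,0,255]]'; python3 g.py dL@.095
```

```text
time: 27.75
tcp_pos: [0.4839, -0.413, 0.1216]
tcp_rot: [0.123, 0.992, -0.001, 0.001]
force: [0.0, -1.1, -0.5]
finger_gap: 0.547
t 27.75 tcp [ 0.4839 -0.413   0.1216] yaw y-axis [ 0.245  0.97  -0.002] z [ 0.003 -0.003 -1.   ] F [ 0.  -1.1 -0.5] gap 0.547
dL@.095 tool delta [0.0013 0.     0.0266]
```

```bash
python3 -m pendant '[[0.001,0,0.008,0,0,0,255],[0,0,0.008,0,0,0,255],[0,0,0.006,0,0,0,255],[0,0,0.003,0,0,0,255],[0,0,0,0,0,0,255],[0,0,0,0,0,0,255]]'; python3 g.py dL@.094;python3 v.py b1 .4827,-.4127,.02 40
```

```text
time: 28.5
tcp_pos: [0.482, -0.4122, 0.0943]
tcp_rot: [0.124, 0.992, -0.0, 0.0]
force: [0.6, -0.1, -0.8]
finger_gap: 0.546
t 28.5 tcp [ 0.482  -0.4122  0.0943] yaw y-axis [ 0.245  0.969 -0.   ] z [ 0. -0. -1.] F [ 0.6 -0.1 -0.8] gap 0.546
dL@.094 tool delta [-0.0008 -0.0003  0.0003]
scene centre 216 360
top centre 448 223
```

View pics/b1.png

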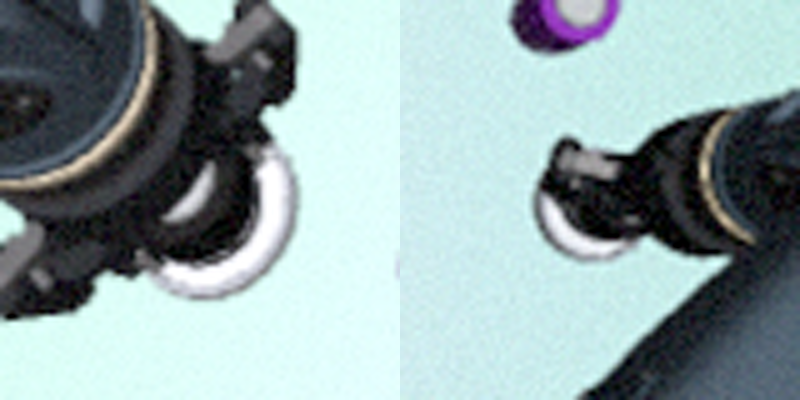

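```bash
python3 -m pendant '[[0,0,0.0005,0,0,0,255],[0,0,0.0005,0,0,0,255],[0,0,0,0,0,0,255]]'; python3 g.py
```

```text
time: 28.98
tcp_pos: [0.482, -0.4122, 0.0942]
tcp_rot: [0.124, 0.992, -0.0, 0.0]
force: [-1.4, 0.8, 4.6]
finger_gap: 0.551
t 28.975 tcp [ 0.482  -0.4122  0.0942] yaw y-axis [ 0.245  0.969 -0.   ] z [ 0. -0. -1.] F [-1.4  0.8  4.6] gap 0.551
```

Contact at 4.6 N, so I release, retract and move towards the extra.

```bash
python3 -m pendant '[[0,0,0,0,0,0,105],[0,0,0,0,0,0,85],[0,0,0,0,0,0,60],[0,0,0,0,0,0,30],[0,0,0,0,0,0,0],[0,0,0,0,0,0,0],[0,0,-0.015,0,0,0,0],[0,0,-0.04,0,0,0,0],[0,0,-0.045,0,0,0,0],[0,0,-0.02,0,0,0,0],[0,0.04,0,0,0,0,0],[0,0.05,0,0,0,0,0],[0,0.05,0,0,0,0,0],[0,0.05,0,0,0,0,0],[0,0.05,0,0,0,0,0],[0,0,0,0,0,0,0]]'; python3 g.py extra@.21;python3 v.py b2 .4827,-.4127,.02 35
```

```text
time: 30.98
tcp_pos: [0.5416, -0.1762, 0.215]
tcp_rot: [0.121, 0.993, 0.0, 0.001]
force: [-0.3, -0.6, -0.7]
finger_gap: 0.999
t 30.975 tcp [ 0.5416 -0.1762  0.215 ] yaw y-axis [0.24  0.971 0.001] z [ 0.002  0.    -1.   ] F [-0.3 -0.6 -0.7] gap 0.999
extra@.21 tool delta [0.274  0.4135 0.0048]
scene centre 216 360
top centre 448 223
```

View pics/b2.png

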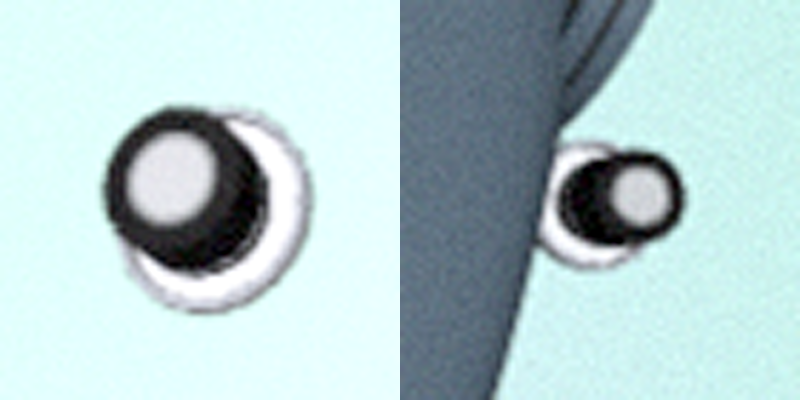

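The large eyepiece is standing in its dish. Now the extra.

```bash
python3 -m pendant '[[0.012,0.018,0,0,0,0,0],[0.022,0.034,0,0,0,0,0],[0.023,0.034,0,0,0,0,0],[0.023,0.034,0,0,0,0,0],[0.023,0.034,0,0,0,0,0],[0.023,0.034,0,0,0,0,0],[0.023,0.034,0,0,0,0,0],[0.023,0.034,0,0,0,0,0],[0.023,0.034,0,0,0,0,0],[0.023,0.034,0,0,0,0,0],[0.023,0.034,0,0,0,0,0],[0.023,0.034,0,0,0,0,0],[0.01,0.021,0,0,0,0,0],[0,0,0.03,0,0,0,0],[0,0,0.03,0,0,0,0],[0,0,0,0,0,0,0],[0,0,0,0,0,0,0],[0,0,0,0,0,0,0]]'; python3 g.py extra@.09;python3 v.py b3 .375,.291,.05 50
```

```text
time: 33.33
tcp_pos: [0.3777, 0.2884, 0.1553]
tcp_rot: [0.124, 0.992, 0.001, 0.001]
force: [0.1, 0.2, 1.0]
finger_gap: 1.0
t 33.325 tcp [0.3777 0.2884 0.1553] yaw y-axis [0.246 0.969 0.002] z [ 0.003  0.002 -1.   ] F [0.1 0.2 1. ] gap 1.0
extra@.09 tool delta [0.0035 0.0017 0.0653]
scene centre 328 114
top centre 206 252
```

View pics/b3.png

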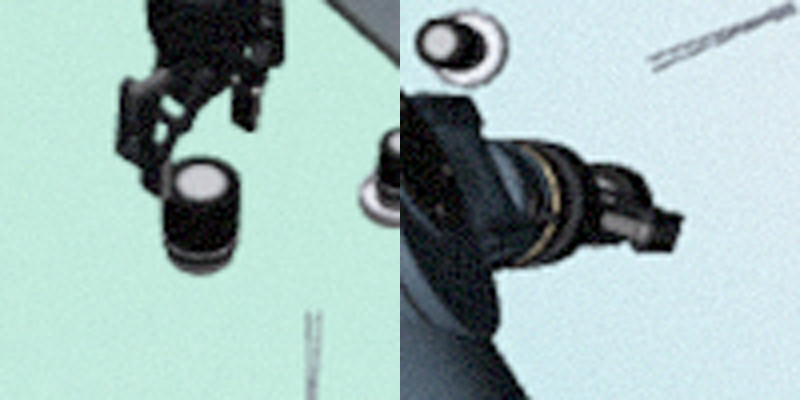

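```bash
python3 -m pendant '[[0.0035,0.0015,0,0,0,0,0],[0,0,0.01,0,0,0,0],[0,0,0.015,0,0,0,0],[0,0,0.015,0,0,0,0],[0,0,0.015,0,0,0,0],[0,0,0.009,0,0,0,0],[0,0,0,0,0,0,0],[0,0,0,0,0,0,0]]'; python3 g.py extra@.09;python3 v.py b4 .375,.291,.05 50
```

```text
time: 34.42
tcp_pos: [0.3738, 0.2907, 0.0899]
tcp_rot: [0.124, 0.992, 0.0, 0.0]
force: [0.7, -0.1, 0.1]
finger_gap: 0.997
t 34.425 tcp [0.3738 0.2907 0.0899] yaw y-axis [0.245 0.969 0.001] z [ 0.001  0.    -1.   ] F [ 0.7 -0.1  0.1] gap 0.997
extra@.09 tool delta [-0.001   0.0006 -0.0001]
scene centre 328 114
top centre 206 252
```

View pics/b4.png

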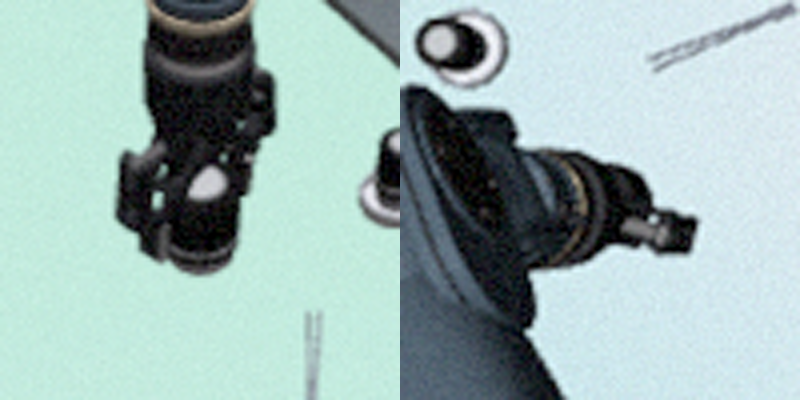

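```bash
python3 -m pendant '[[0,0,0,0,0,0,255],[0,0,0,0,0,0,255],[0,0,0,0,0,0,255],[0,0,0,0,0,0,255],[0,0,0,0,0,0,255],[0,0,0,0,0,0,255]]'; python3 g.py extra@.21 dX@.21
```

```text
time: 35.28
tcp_pos: [0.3741, 0.291, 0.0904]
tcp_rot: [0.124, 0.992, 0.001, 0.001]
force: [0.4, 1.5, 4.5]
finger_gap: 0.68
t 35.275 tcp [0.3741 0.291  0.0904] yaw y-axis [0.245 0.969 0.002] z [ 0.002  0.001 -1.   ] F [0.4 1.5 4.5] gap 0.68
extra@.21 tool delta [-0.0009  0.0004 -0.1196]
dX@.21 tool delta [-2.933e-01 -1.287e-01  2.000e-04]
```

```bash
python3 -m pendant '[[0,0,-0.01,0,0,0,255],[0,0,-0.03,0,0,0,255],[0,0,-0.04,0,0,0,255],[0,0,-0.04,0,0,0,255],[-0.015,-0.006,0,0,0,0,255],[-0.028,-0.012,0,0,0,0,255],[-0.028,-0.012,0,0,0,0,255],[-0.028,-0.012,0,0,0,0,255],[-0.028,-0.012,0,0,0,0,255],[-0.028,-0.012,0,0,0,0,255],[-0.028,-0.012,0,0,0,0,255],[-0.028,-0.012,0,0,0,0,255],[-0.028,-0.012,0,0,0,0,255],[-0.028,-0.012,0,0,0,0,255],[-0.018,-0.009,0,0,0,0,255],[-0.009,-0.005,0,0,0,0,255],[0,0,0.04,0,0,0,255],[0,0,0.04,0,0,0,255],[0,0,0.01,0,0,0,255],[0,0,0,0,0,0,255]]'; python3 -m pendant '[[0,0,0,0,0,0,255],[0,0,0,0,0,0,255]]'; python3 g.py dX@.095
```

```text
time: 37.78
tcp_pos: [0.626, 0.0943, 0.1182]
tcp_rot: [0.123, 0.992, -0.0, -0.002]
force: [0.6, 0.3, -2.6]
finger_gap: 0.675
time: 38.02
tcp_pos: [0.6284, 0.0944, 0.1219]
tcp_rot: [0.124, 0.992, 0.0, 0.002]
force: [-0.4, 0.7, -1.9]
finger_gap: 0.675
t 38.025 tcp [0.6284 0.0944 0.1219] yaw y-axis [0.245 0.969 0.001] z [ 0.004  0.    -1.   ] F [-0.4  0.7 -1.9] gap 0.675
dX@.095 tool delta [ 0.0007 -0.0003  0.0269]
```

```bash
python3 -m pendant '[[0,0,0.008,0,0,0,255],[0,0,0.008,0,0,0,255],[0,0,0.006,0,0,0,255],[0,0,0.003,0,0,0,255],[0,0,0,0,0,0,255],[0,0,0,0,0,0,255]]'; python3 g.py dX@.094;python3 v.py b5 .6277,.0943,.02 40
```

```text
time: 38.78
tcp_pos: [0.6271, 0.0943, 0.0945]
tcp_rot: [0.124, 0.992, 0.0, 0.0]
force: [-0.3, 0.6, -0.4]
finger_gap: 0.676
t 38.775 tcp [0.6271 0.0943 0.0945] yaw y-axis [0.245 0.969 0.   ] z [ 0.  0. -1.] F [-0.3  0.6 -0.4] gap 0.676
dX@.094 tool delta [-0.0006  0.0002  0.0005]
scene centre 379 203
top centre 280 169
```

View pics/b5.png

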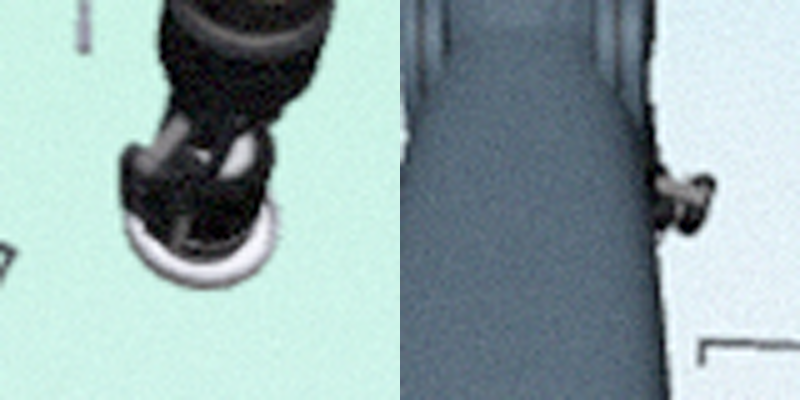

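The extra is inside its dish and just touching the floor. I lower it the last bit.

```bash
python3 -m pendant '[[0,0,0.0005,0,0,0,255],[0,0,0.0005,0,0,0,255],[0,0,0,0,0,0,255]]'; python3 g.py
```

```text
time: 39.25
tcp_pos: [0.6271, 0.0943, 0.0945]
tcp_rot: [0.124, 0.992, 0.0, 0.0]
force: [-3.9, -0.3, 5.3]
finger_gap: 0.68
t 39.25 tcp [0.6271 0.0943 0.0945] yaw y-axis [0.245 0.969 0.   ] z [ 0.001 -0.    -1.   ] F [-3.9 -0.3  5.3] gap 0.68
```

```bash
python3 -m pendant '[[0,0,0,0,0,0,70],[0,0,0,0,0,0,55],[0,0,0,0,0,0,30],[0,0,0,0,0,0,0],[0,0,0,0,0,0,0],[0,0,0,0,0,0,0],[0,0,-0.015,0,0,0,0],[0,0,-0.04,0,0,0,0],[0,0,-0.05,0,0,0,0],[0,0,-0.05,0,0,0,0],[0.04,-0.01,0,0,0,0,0],[0.05,-0.02,0,0,0,0,0],[0.05,-0.02,0,0,0,0,0],[0.05,-0.02,0,0,0,0,0],[0.05,-0.02,0,0,0,0,0],[0.02,-0.05,0,0,0,0,0],[0,-0.05,0,0,0,0,0],[0,-0.05,0,0,0,0,0],[0,0,0,0,0,0,0],[0,0,0,0,0,0,0]]'; python3 - <<'E'
from h import *
from workcell import ctrl
for n in("scene","top"):
    c=ctrl.capture(n); cv2.imwrite(f"pics/fin_{n}.png",c["img"][:,:,::-1]); pickle.dump(c,open(f"fin_{n}.pkl","wb"))
E
```

```text
time: 41.75
tcp_pos: [0.3162, -0.0745, 0.2493]
tcp_rot: [0.124, 0.992, 0.0, 0.001]
force: [-0.2, 0.8, 0.3]
finger_gap: 1.002
```

View pics/fin_scene.png

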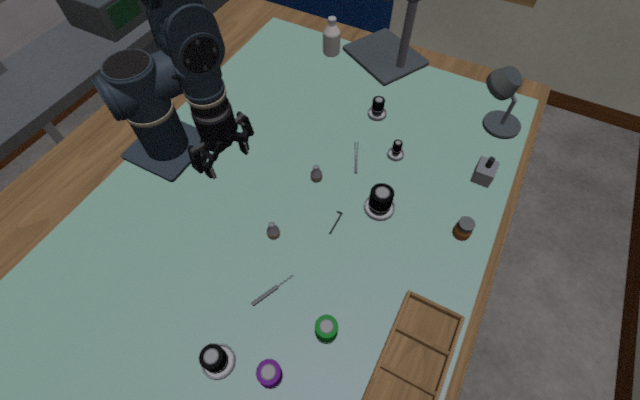

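View pics/fin_top.png

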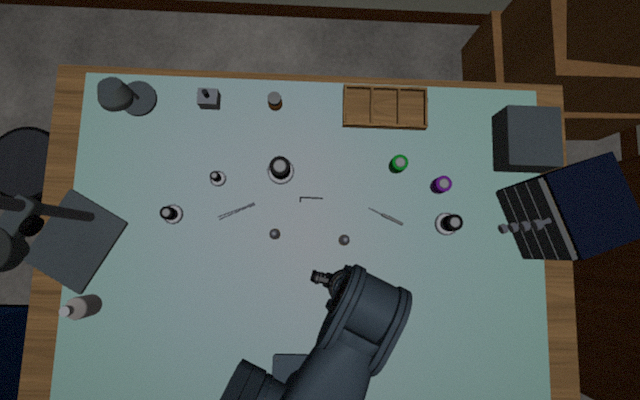

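All four eyepieces stand upright in their dishes. Both objectives (scene (316,173) and (273,230)) and the green and purple ones are where they were. One numeric check before handing in.

```bash
python3 - <<'E'
from h import *
from workcell import ctrl
T=pickle.load(open("fin_top.pkl","rb"));S=pickle.load(open("fin_scene.pkl","rb"))
for n,h,d in[("S",.05,(.5978,.2827)),("M",.056,(.4856,.4092)),("L",.063,(.4827,-.4127)),("X",.07,(.6277,.0943))]:
  o=[]
  for c in(T,S):
    u,v=np.round(proj(c,[*d,h+.004])).astype(int); q=hole(c["img"],u,v,65,r=10)
    o.append(ray(c,q[0],q[1],h+.004) if q else [np.nan]*2)
  print(n,np.round((np.mean(o,0)-d)*1000,1),"mm off dish centre")
ctrl.hand_in(); print(ctrl.sense()["time"])
E
```

```text
S [nan nan] mm off dish centre
M [nan nan] mm off dish centre
L [ 0.1 -1.2] mm off dish centre
X [ 0.  -1.4] mm off dish centre
the job is handed in; nothing more can be done
the job is handed in; nothing more can be done
```

I put all four eyepieces away from smallest to largest, each upright in its matching dish, and handed the job in at about 42 s of the 96 s allowed.

- **Setting down:** each was lowered until the wrist force showed light contact with the dish floor, about 1 to 5 N, and only then released.
- **Final pictures:** all four stand upright inside their dishes. The two objectives and the green and purple look-alikes appear not to have moved.
- **Centring:** the measurement put the large and extra eyepieces within 1.5 mm of their dish centres. It gave no reading for the small and medium ones, probably because my search threshold or window missed the lens. For those two I rely on the close-ups after release and the final views, which show them standing well inside their dishes.

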